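Pin the larder shelf's swing door shut

TASK

Swing the low glass door of the steel shelf fully shut, then take the drop pin from its wooden stand and thread it down through all three ears of the latch (upper ear, the door's slotted tongue, lower ear) until its collar sits flat on the upper ear, and let go. Work gently, never forcing the pin or the door: the latch bracket can sit anywhere along its rail, so feel for its hole with the pin's tip. Leave the bowls, jar, tin, scoop and measuring cup where they are.

Things in the scene. Friction and masses are not known exactly. Their poses are not given: they have to be found in the camera images.
- shelf: Shallow steel shelf, 200 mm deep (its x) by 300 mm wide (its y), fixed to the worktop; origin at the centre of its underside, on the worktop. Its front, with the door, faces its own -x; its yaw varies. Its floor is 26 mm up, side walls 90 mm, nothing standing on it is higher than 125 mm. It carries the door and the latch bracket.
- door (a joint): Angle (rad) of the low swing door: 0 = fully shut against its stop, growing to 1.0 as its free end swings out to the shelf's -x. It stays where it is left (friction about 0.12 N m, some damping). A steel frame with a glass pane, 296 mm long from the hinge, 12 mm thick (6 mm either side of the hinge line), from 32 to 95 mm above the worktop.
- door_slot (a point): Centre of the slot in the flat steel tongue on the door's free end, 365 mm from the hinge line, at the tongue's top face (78 mm above the worktop). The tongue is 40 mm wide, 6 mm thick, ends 403 mm from the hinge; the slot is 15 mm wide and 47 mm long (long along the door). With the door shut it lies between the two ears of the latch bracket.
- door_hinge (a point): Point on the door's vertical hinge line, 65 mm above the worktop, at the shelf's front left corner (shelf frame x -100, y +150 mm). Axes as the shelf's. The shut door runs from here along the shelf's -y; opened by angle a it runs along (-sin a, -cos a) in the shelf's x, y.
- latch_mid (a point): Middle of the latch bracket's range of adjustment, 105 mm above the worktop, level with the upper ear's top face; at shelf frame x -100, y -215 mm, axes as the shelf's. The hole axis of both ears lies at x = 0 of this point but at any y from -16 to +16 mm: the bracket's true place along its rail is not measured. It is so stiff there that it does not shift.
- latch_low (a point): As latch_mid, at the lower ear's top face, 51 mm above the worktop. The bracket is a steel clevis: two flat level ears, each 50 mm in the shelf's x by 76 mm in y and 6 mm thick, each with a round 11.5 mm hole right through its centre, one exactly over the other, joined by an upright on the +x side.
- pin_grip (a point): Grip point of the drop pin: on its axis, half-way up its round wooden knob (24 mm diameter, 42 mm high, from 74 to 116 mm above the tip), 97 mm above the tip. The pin stands upright at the start; pin z axis points up from tip to knob. Mass about 90 g.
- pin_tip (a point): Tip of the drop pin, on its axis. The steel shank is 10 mm in diameter and 70 mm long, tapering to 8 mm over the last 4 mm; above it a collar of 28 mm diameter, 4 mm thick (70 to 74 mm above the tip), its underside rests on the upper ear when home.
- stand: Fixed wooden block, 64 mm square and 80 mm high, on the worktop left or right of the shelf; origin under its centre. The pin stands in its 14 mm vertical hole with the collar on the block's top.
- bowls: Stack of three white ceramic bowls, 108 mm wide, 64 mm high, on the shelf; origin under its centre. Leave alone.
- jar: Glass jar, 64 mm diameter, 70 mm high, on the shelf; origin under its centre. Leave alone.
- tin: Sealed aluminium tin, 64 mm diameter, 70 mm high, on the shelf; origin under its centre. Leave alone.
- scoop: Wooden scoop, 173 mm long, 20 mm high, resting across jar and tin; origin on its underside. Leave alone.
- cup: White plastic measuring cup with a handle, 76 mm rim diameter, 85 mm high, on the worktop on the other side of the shelf from the stand; origin under its centre. Leave alone.

How it is judged:
On the way, in this order (a step that is already met when the one before it is completed fails the run):
1. the door is shut while the pin is not yet in the latch (value of joint door below 0.02 rad and horizontal distance between pin_tip and latch_mid above 0.04 m), for 0.2 s.
2. with the door shut, the pin's tip is through the upper ear (value of joint door below 0.03 rad and z of pin_tip in the frame of latch_mid below -0.01 m and x of pin_tip in the frame of latch_mid between -0.008 and 0.008 m and y of pin_tip in the frame of latch_mid between -0.022 and 0.022 m), for 0.05 s.
At the end, for the whole second after the job is handed in: The door is shut (within 0.02 rad), the pin stands upright (within 0.08 rad) through upper ear, tongue and lower ear with its collar down on the upper ear (within 3 mm), released and at rest (value of joint door below 0.02 rad and z of pin_tip in the frame of latch_mid below -0.067 m and angle between pin_tip's own z axis and vertical below 0.08 rad and linear speed of pin below 0.02 m/s and x of pin_tip in the frame of latch_mid between -0.008 and 0.008 m and y of pin_tip in the frame of latch_mid between -0.022 and 0.022 m); the robot touches nothing.
It fails at once if the pin is forced against the latch, door or shelf with more than 40 N (contact force between pin and shelf above 40 N).
It fails at once if the gripper presses the door, latch or shelf with more than 40 N (contact force between the fingers and shelf above 40 N).
It fails at once if the bowls, jar, tin, scoop or measuring cup are shifted by more than 20 mm (distance of any of bowls, jar, tin, cup, scoop from where it was at the start of the episode above 0.02 m).
It also fails if it takes over 72 s, if anything falls off the work surface, if the arm or the gripper's body presses on something with over 40 N, if the wrist force passes 120 N, or if a joint passes its speed limit or range.

ROBOT

A 6-joint arm with a two-finger parallel gripper is mounted at the origin on the work surface. World frame = base frame: x ahead of the robot, y to its left, z up, the work surface at z = 0. Lengths are in m, angles in rad, forces in N, time in s.
With the tool pointing down it reaches from about 0.375 to 0.9 m from the base axis. Payload 3.1 kg.
Tool frame: the origin (TCP) lies at the very end of the fingers, on their centre line; the grasp point (between the pads) lies 19 mm behind it (manip.pinch_z is the distance from the TCP to the grasp point, in m); z points along the fingers, y is the direction in which the jaws open and shut (so a half turn about z gives the same grasp; the last joint's range is limited). The gripper opens to 85 mm and grips with 20 to 120 N. Pads are 22 mm wide; open, the fingers measure 114 mm over their backs; the gripper's body (76 mm by 85 mm) begins 54 mm behind the grasp point. The pads swing forward as they close: fully open they stand 13 mm farther back than shut.
Start: joints at [-1.397, 0.527, 1.433, -0, 1.181, -0.178], TCP at [0.215, -0.587, 0.231] pointing down, gripper open.
Joint ranges: [-3.08, 3.08], [-0.75, 2.2], [0.22, 2.44], [-1.43, 4.57], [0, 2.65], [-2.85, 2.85]. Speed limits (rad/s): [2.79, 2.79, 3.14, 3.14, 3.14, 3.14].

INTERFACE

Orientations are given as a unit quaternion [x, y, z, w].
In Python, from station import manip gives the robot as it stands.
- The arm moves only by the tool drive_tool, never from a script. Its argument "increments" is a list of rows, each a list of 7 numbers: the closure in counts, from 0 (fully open) to 255 (shut), then the shift along the tool's x, y, z in cm, then the turn, a rotation vector about the tool's x, y, z in rad. A call has 1 to 20 rows; each row is the pose to reach, as a shift and turn from the pose commanded when the call began, along the tool's axes at that moment; what a row does not reach only later rows make up. A row lasts 1/10 s, in which the tool goes at most 50 mm and 8.59 degrees, less where a joint would pass 70% of its speed; a pose out of reach is approached as far as the arm can. A call with a gripper value outside its range is refused whole. The fingers move at their own pace and stop on an object; "force" is the grip in N (left out, the last holds). Time passes only in rows, so rows that repeat a pose let the fingers close. It gives the time, the measured TCP pose, the force and the opening at its end, in the units of the state.
- manip.sense(): the state, without advancing time (a new reading comes with each control period).
- manip.snapshot(name): name is "scene" or "top" or "wrist"; returns the picture (400x640x3 uint8, red, green, blue); there is no depth.
- manip.camera_model(name): a dict with "mtx" (3x3 intrinsics, pixels), "k1" (the pictures are not rectified: a ray, as slopes to the right and down, at radius r is drawn at 1 + k1 r^2 times it, then the intrinsics apply), "cam_to_world" (4x4, takes a point from camera to world coordinates). Camera axes: x right, y down, z forward; pixel columns grow to the right and rows downward; lengths in m; the calibration is good to about 2 mm. A picture is of the moment at which its call begins: read the wrist's pose just before it. camera_model takes no time and is no camera call; for the wrist camera it gives the pose at the moment of the call.
- manip.sign_off(): hands the job in, once; it reports no verdict.
The state is a dict: "t": time; "q": joint angles; "qd": joint speeds; "tau": joint torques, N m; "tcp_pos": TCP position; "tool_rot": TCP orientation; "force": force on the tool from outside, world axes, zero at the start; "ft_torque": the same for the moment, N m; "finger_gap": opening from 0.0 (shut) to 1.0 (fully open).
Only numpy, scipy, OpenCV 4.12 (cv2) and the standard library are available. Lean on these libraries where they do the work, as an engineer would, in place of code of your own. Each camera call takes 0.05 s, during which the arm holds its last target. There are 200 camera calls.

## Working session

There is one attempt and no reset: what is moved stays moved. The work goes in short steps, Python scripts to look and compute and a tool call to move; the robot and the scene stay as the last step left them, time stands still between calls to the robot, and variables do not carry over. Pictures are saved under pics/ and viewed, about 8 in all and at most 12, crops included, and the job is handed in when it is done.

Besides the shell and the picture viewer there is one more tool, called after "Call:" as name(argument=value, ...), one argument or row to a line, values as JSON. drive_tool: Moves the arm, as the interface text tells. Its arguments: {"type":"object","properties":{"increments":{"type":"array","items":{"type":"array","items":{"type":"number"}}},"force":{"type":"number"}},"required":["increments"]}

```bash
ls; mkdir -p pics; cat > h.py <<'E'
import numpy as np, cv2
from scipy.spatial.transform import Rotation as R
from station import manip
def snap(n,f):
    cm=manip.camera_model(n); im=manip.snapshot(n); cv2.imwrite('pics/'+f+'.png',im[:,:,::-1]); np.savez('pics/'+f+'.npz',**{k:np.array(v) for k,v in cm.items()}); return im,cm
def load(f):
    return cv2.imread('pics/'+f+'.png'), dict(np.load('pics/'+f+'.npz'))
def ray(cm,u,v):
    K=np.array(cm['mtx']);k=float(cm['k1']);T=np.array(cm['cam_to_world'])
    d=np.array([(u-K[0,2])/K[0,0],(v-K[1,2])/K[1,1]]);s=d.copy()
    for _ in range(20): s=d/(1+k*(s@s))
    r=T[:3,:3]@np.r_[s,1]; return T[:3,3],r/np.linalg.norm(r)
def onz(cm,u,v,z):
    o,r=ray(cm,u,v); return o+r*(z-o[2])/r[2]
def proj(cm,p):
    K=np.array(cm['mtx']);k=float(cm['k1']);T=np.array(cm['cam_to_world'])
    c=T[:3,:3].T@(np.array(p)-T[:3,3]); s=c[:2]/c[2]; s=s*(1+k*(s@s)); return K[:2,:2]@s+K[:2,2]
def st():
    s=manip.sense(); print('t',round(s['t'],2),'tcp',np.round(s['tcp_pos'],4),'F',np.round(s['force'],2),'M',np.round(s['ft_torque'],2),'gap',round(s['finger_gap'],3)); print('tool axes\n',np.round(R.from_quat(s['tool_rot']).as_matrix(),3)); return s
E
python3 - <<'E'
from h import *
s=st(); print(s['q'])
for n in ('scene','top','wrist'):
    im,cm=snap(n,n+'0'); print(n,np.round(cm['cam_to_world'],3).tolist(),np.round(cm['mtx'],1).tolist(),cm['k1'])
E
```

```text
pics
t 0.0 tcp [ 0.2153 -0.586   0.2303] F [-0.01 -0.42 -0.07] M [ 0.03 -0.   -0.  ] gap 1.002
tool axes
 [[ 0.939  0.345 -0.   ]
 [ 0.345 -0.939  0.002]
 [ 0.    -0.002 -1.   ]]
[-1.39749331e+00  5.28474447e-01  1.43390900e+00  1.33440860e-05
  1.18141459e+00 -1.78489677e-01]
scene [[-0.842, 0.324, -0.431, 1.094], [0.54, 0.499, -0.678, 0.81], [-0.005, -0.804, -0.595, 0.789], [0.0, 0.0, 0.0, 1.0]] [[458.2, 0.0, 307.8], [0.0, 458.2, 200.6], [0.0, 0.0, 1.0]] -0.11215980694229688
top [[0.026, -0.979, 0.202, 0.318], [-1.0, -0.025, 0.006, -0.026], [-0.001, -0.203, -0.979, 1.278], [0.0, 0.0, 0.0, 1.0]] [[410.1, 0.0, 316.9], [0.0, 410.1, 203.5], [0.0, 0.0, 1.0]] -0.0694380077452518
wrist [[0.345, -0.895, -0.282, 0.286], [-0.939, -0.329, -0.102, -0.56], [-0.002, 0.3, -0.954, 0.372], [0.0, 0.0, 0.0, 1.0]] [[292.5, 0.0, 316.5], [0.0, 292.5, 196.8], [0.0, 0.0, 1.0]] -0.030233972461091267
```

View pics/top0.png

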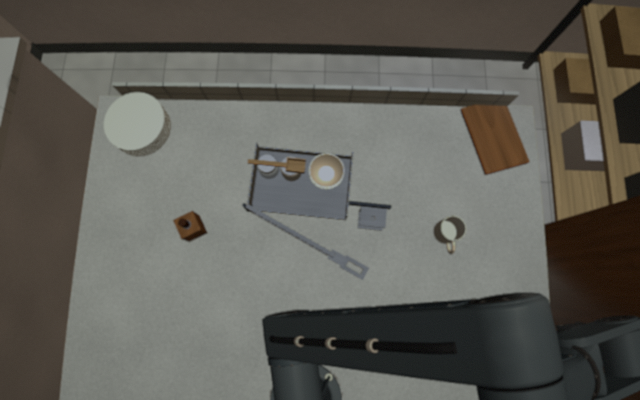

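View pics/scene0.png

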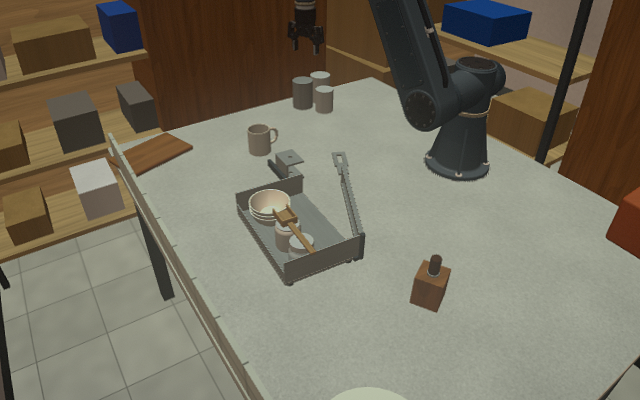

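The top view shows the shelf at about (300,185) with its door open from the hinge (247,208) to the tongue (355,267). The latch is at (372,217), the stand with the pin at (190,226) and the cup at (448,232). The scene view agrees. I'll zoom in next.

```bash
python3 - <<'E'
from h import *
im,cm=load('top0'); c=im[135:285,165:405]
cv2.imwrite('pics/topc.png',cv2.resize(c,None,fx=3.3,fy=3.3,interpolation=cv2.INTER_CUBIC))
for n,u,v,z in [('hinge',247,208,.095),('slot',355,267,.078),('latch',372,217,.105),('stand',190,226,.08),('cup',448,232,.085)]: print(n,np.round(onz(cm,u,v,z),3))
E
```

```text
hinge [0.544 0.187 0.095]
slot [ 0.381 -0.134  0.078]
latch [ 0.525 -0.18   0.105]
stand [0.488 0.357 0.08 ]
cup [ 0.489 -0.407  0.085]
```

View pics/topc.png

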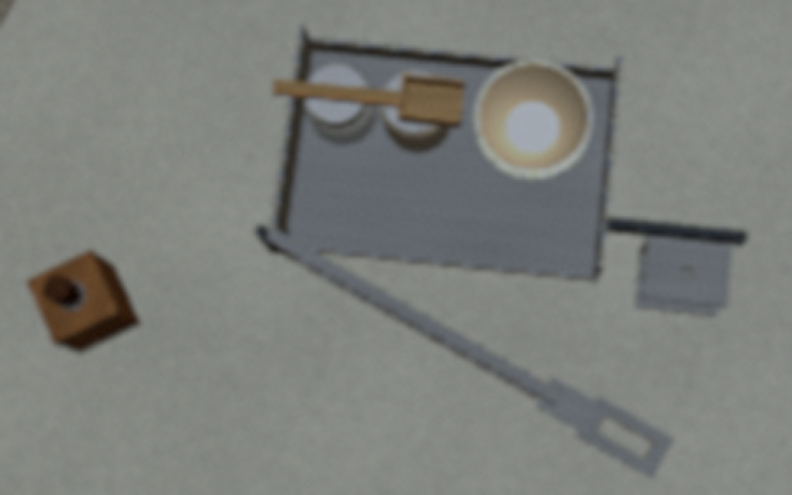

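```bash
python3 - <<'E'
from h import *
im,cm=load('top0')
P=lambda u,v,z: onz(cm,165+(u+.5)/3.3-.5,135+(v+.5)/3.3-.5,z)
pts=dict(hinge=(270,238,.095),slot=(626,437,.078),hole=(687,269,.105),ear_bl=(645,238,.105),ear_br=(729,247,.105),ear_fl=(638,305,.105),ear_fr=(724,312,.105),wbl=(306,42,.09),wbr=(617,72,.09),wfr=(598,276,.09),wfl=(281,246,.09),pin=(62,290,.126),standc=(67,288,.08))
Q={k:P(*v) for k,v in pts.items()}
for k,v in Q.items(): print(k,np.round(v,4))
h=Q['hinge'][:2]
d=Q['slot'][:2]-h; print('slot dist',np.linalg.norm(d),'ang',np.degrees(np.arctan2(*d[::-1])))
d=Q['hole'][:2]-h; print('hole dist',np.linalg.norm(d),'ang',np.degrees(np.arctan2(*d[::-1])))
for a,b in (('wbl','wbr'),('wfl','wfr'),('wbr','wfr'),('wbl','wfl'),('ear_fl','ear_fr'),('ear_bl','ear_br')):
  d=(Q[b]-Q[a])[:2]; print(a,b,np.linalg.norm(d),np.degrees(np.arctan2(*d[::-1])))
E
```

```text
hinge [0.5477 0.1887 0.095 ]
slot [ 0.3809 -0.132   0.078 ]
hole [ 0.5274 -0.1821  0.105 ]
ear_bl [ 0.5543 -0.1449  0.105 ]
ear_br [ 0.5481 -0.2193  0.105 ]
ear_fl [ 0.4943 -0.1391  0.105 ]
ear_fr [ 0.49   -0.2145  0.105 ]
wbl [0.7341 0.1677 0.09  ]
wbr [ 0.7123 -0.1201  0.09  ]
wfr [ 0.5217 -0.1047  0.09  ]
wfl [0.5416 0.1792 0.09  ]
pin [0.491  0.3618 0.126 ]
standc [0.4998 0.3729 0.08  ]
slot dist 0.36141775005443444 ang -117.48370835543612
hole dist 0.3713104550242954 ang -93.1304211805777
wbl wbr 0.28857533632342725 -94.34836724770047
wfl wfr 0.2846804679800769 -94.00144042616611
wbr wfr 0.19113716127376842 175.39493141407104
wbl wfl 0.19288299397851963 176.55581179687536
ear_fl ear_fr 0.07555995512326792 -93.28209322116373
ear_bl ear_br 0.07466853730868157 -94.77137492919285
```

Measured so far:
- The shelf yaw is about -4.1° and the door is open about 0.41 rad.
- The slot lies 361 mm from the hinge (365 given) and the ear measures 75 mm (76 given), so the points fit.
- The hole shows faintly near (0.527,-0.182).

I'll close the gripper, align the tool with the shelf axes and go in front of the door.

Call:
drive_tool(
  increments=[
    [255, 36, -47.5, 5, 0, 0, 0.424],
    [255, 36, -47.5, 5, 0, 0, 0.424],
    [255, 36, -47.5, 5, 0, 0, 0.424],
    [255, 36, -47.5, 5, 0, 0, 0.424],
    [255, 36, -47.5, 5, 0, 0, 0.424],
    [255, 36, -47.5, 5, 0, 0, 0.424],
    [255, 36, -47.5, 5, 0, 0, 0.424],
    [255, 36, -47.5, 5, 0, 0, 0.424],
    [255, 36, -47.5, 5, 0, 0, 0.424],
    [255, 36, -47.5, 5, 0, 0, 0.424],
    [255, 36, -47.5, 5, 0, 0, 0.424],
    [255, 36, -47.5, 5, 0, 0, 0.424],
    [255, 36, -47.5, 5, 0, 0, 0.424],
    [255, 36, -47.5, 5, 0, 0, 0.424],
  ],
  force=30,
)

```text
t: 1.55
tcp_pos: [0.3896, -0.0155, 0.1812]
tool_rot: [0.999, -0.034, -0.0, 0.0]
force: [1.2, 0.1, -0.2]
finger_gap: 0.001
```

```bash
python3 - <<'E'
from h import *
s=st(); im,cm=snap('wrist','w1')
for n,p in dict(tcp=s['tcp_pos'],hole=(.527,-.182,.105),door240=(.4316,-.0214,.095),contact=(.4316,-.0214,.055)).items(): print(n,np.round(proj(cm,p)))
E
```

```text
t 1.55 tcp [ 0.3896 -0.0155  0.1812] F [ 1.17  0.13 -0.21] M [-0.05 -0.05 -0.06] gap 0.001
tool axes
 [[ 0.998 -0.067 -0.   ]
 [-0.067 -0.998 -0.   ]
 [-0.     0.    -1.   ]]
tcp [316. 251.]
hole [553.  -7.]
door240 [320. 150.]
contact [319. 143.]
```

View pics/w1.png

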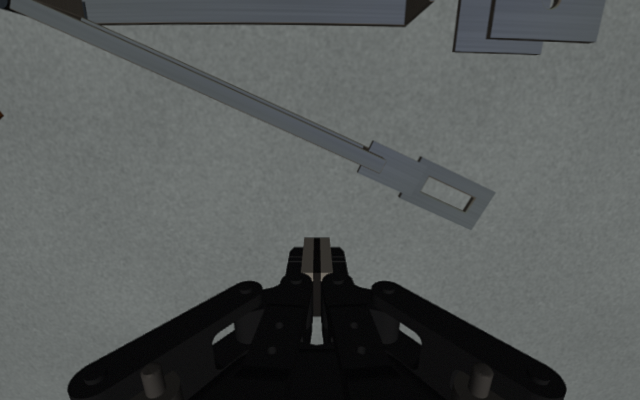

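The wrist view shows the door running from (0,0) to (490,205), with the slot at (447,193). The latch hole's lower edge is at (553,8). The fingers at (316,255) are clear in front of the door. Next I'll descend and push.

Call:
drive_tool(
  increments=[
    [255, 0, 0, 4, 0, 0, 0],
    [255, 0, 0, 8, 0, 0, 0],
    [255, 0, 0, 12.4, 0, 0, 0],
    [255, 0.5, 0, 12.4, 0, 0, 0],
    [255, 1.5, 0, 12.4, 0, 0, 0],
    [255, 2.5, 0, 12.4, 0, 0, 0],
    [255, 3.5, 0, 12.4, 0, 0, 0],
    [255, 4.5, 0, 12.4, 0, 0, 0],
    [255, 5.5, 0, 12.4, 0, 0, 0],
    [255, 6.5, 0, 12.4, 0, 0, 0],
    [255, 7.5, 0, 12.4, 0, 0, 0],
    [255, 8.5, 0, 12.4, 0, 0, 0],
    [255, 9.5, 0, 12.4, 0, 0, 0],
    [255, 10.3, 0, 12.4, 0, 0, 0],
    [255, 11, 0, 12.4, 0, 0, 0],
    [255, 11.5, 0, 12.4, 0, 0, 0],
    [255, 11.8, 0, 12.4, 0, 0, 0],
    [255, 11.8, 0, 12.4, 0, 0, 0],
  ],
)

```text
t: 3.4
tcp_pos: [0.508, -0.0253, 0.0573]
tool_rot: [0.999, -0.036, 0.0, 0.0]
force: [-0.6, -0.3, -0.3]
finger_gap: 0.005
```

Call:
drive_tool(
  increments=[
    [255, 0.2, 0, 0, 0, 0, 0],
    [255, 0.4, 0, 0, 0, 0, 0],
    [255, 0.6, 0, 0, 0, 0, 0],
    [255, 0.7, 0, 0, 0, 0, 0],
    [255, 0.7, 0, 0, 0, 0, 0],
  ],
)

```text
t: 3.9
tcp_pos: [0.5146, -0.0258, 0.0573]
tool_rot: [0.999, -0.036, 0.0, 0.0]
force: [-0.5, 0.4, 0.2]
finger_gap: -0.002
```

Call:
drive_tool(
  increments=[
    [255, 0.15, 0, 0, 0, 0, 0],
    [255, 0.3, 0, 0, 0, 0, 0],
    [255, 0.3, 0, 0, 0, 0, 0],
  ],
)

```text
t: 4.2
tcp_pos: [0.5177, -0.026, 0.0574]
tool_rot: [0.999, -0.036, 0.0, 0.0]
force: [-0.2, 0.6, -0.4]
finger_gap: -0.002
```

```bash
python3 - <<'E'
from h import *
s=st(); im,cm=snap('wrist','w2')
for n,p in dict(tcp=s['tcp_pos'],hole=(.527,-.182,.105)).items(): print(n,np.round(proj(cm,p)))
E
```

```text
t 4.2 tcp [ 0.5177 -0.026   0.0574] F [-0.22  0.56 -0.43] M [-0.04 -0.01  0.05] gap -0.002
tool axes
 [[ 0.997 -0.072  0.001]
 [-0.072 -0.997 -0.   ]
 [ 0.001  0.    -1.   ]]
tcp [316. 251.]
hole [713. 259.]
```

View pics/w2.png

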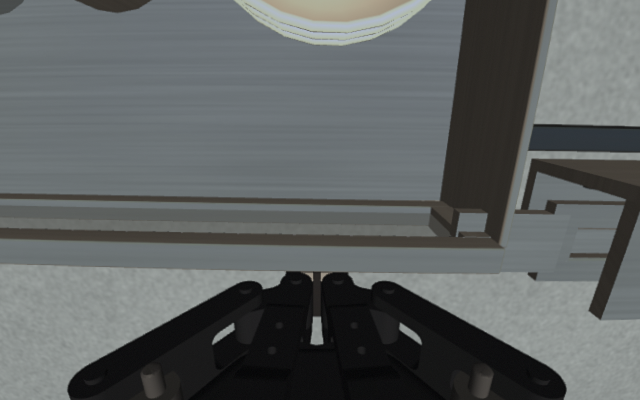

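The door is now almost parallel to the front edge (rows 245-270), and its tongue is entering the clevis on the right. The force is still near zero, so the door isn't at its stop yet.

Call:
drive_tool(
  increments=[
    [255, 0.1, 0, 0, 0, 0, 0],
    [255, 0.2, 0, 0, 0, 0, 0],
    [255, 0.2, 0, 0, 0, 0, 0],
  ],
)

```text
t: 4.55
tcp_pos: [0.5196, -0.0261, 0.0573]
tool_rot: [0.999, -0.036, 0.0, 0.0]
force: [0.9, -0.6, -0.6]
finger_gap: 0.003
```

Call:
drive_tool(
  increments=[
    [255, 0.1, 0, 0, 0, 0, 0],
    [255, 0.2, 0, 0, 0, 0, 0],
    [255, 0.2, 0, 0, 0, 0, 0],
  ],
)

```text
t: 4.85
tcp_pos: [0.5205, -0.0261, 0.0573]
tool_rot: [0.999, -0.036, -0.001, -0.0]
force: [-2.6, -0.3, 2.6]
finger_gap: -0.005
```

Call:
drive_tool(
  increments=[
    [255, 0.1, 0, 0, 0, 0, 0],
    [255, 0.2, 0, 0, 0, 0, 0],
    [255, 0.2, 0, 0, 0, 0, 0],
  ],
)

```text
t: 5.15
tcp_pos: [0.5204, -0.0261, 0.0572]
tool_rot: [0.999, -0.036, -0.003, -0.0]
force: [-6.6, -2.1, 4.6]
finger_gap: -0.001
```

The door is at its stop: the TCP no longer advances and the force is about 7 N. I'll back off, rise and look at the latch from close by.

Call:
drive_tool(
  increments=[
    [255, -0.6, 0, 0, 0, 0, 0],
    [255, -2, 0, 0, 0, 0, 0],
    [255, -4.2, 0, 0, 0, 0, 0],
    [255, -4.2, 0, -5, 0, 0, 0],
    [255, -4.2, 0, -10, 0, 0, 0],
    [200, -4.2, 5, -13.3, 0, 0, 0],
    [150, -4.2, 10, -13.3, 0, 0, 0],
    [100, -4.2, 15.5, -13.3, 0, 0, 0],
    [60, -4.2, 15.5, -13.3, 0, 0, 0],
    [60, -4.2, 15.5, -13.3, 0, 0, 0],
    [60, -4.2, 15.5, -13.3, 0, 0, 0],
  ],
)

```text
t: 6.25
tcp_pos: [0.4699, -0.177, 0.1899]
tool_rot: [0.999, -0.036, -0.0, -0.001]
force: [-0.3, 0.2, -0.6]
finger_gap: 0.767
```

```bash
python3 - <<'E'
from h import *
s=st(); im,cm=snap('wrist','w3')
for n,p in dict(tcp=s['tcp_pos'],hole=(.527,-.182,.105)).items(): print(n,np.round(proj(cm,p)))
cv2.imwrite('pics/w3c.png',cv2.resize(im[40:240,180:460,::-1],None,fx=2.8,fy=2.8,interpolation=cv2.INTER_CUBIC))
E
```

```text
t 6.25 tcp [ 0.4699 -0.177   0.1899] F [-0.3   0.22 -0.59] M [ 0.01 -0.01  0.01] gap 0.767
tool axes
 [[ 0.997 -0.073 -0.001]
 [-0.073 -0.997  0.001]
 [-0.001 -0.001 -1.   ]]
tcp [316. 251.]
hole [317. 130.]
```

View pics/w3c.png

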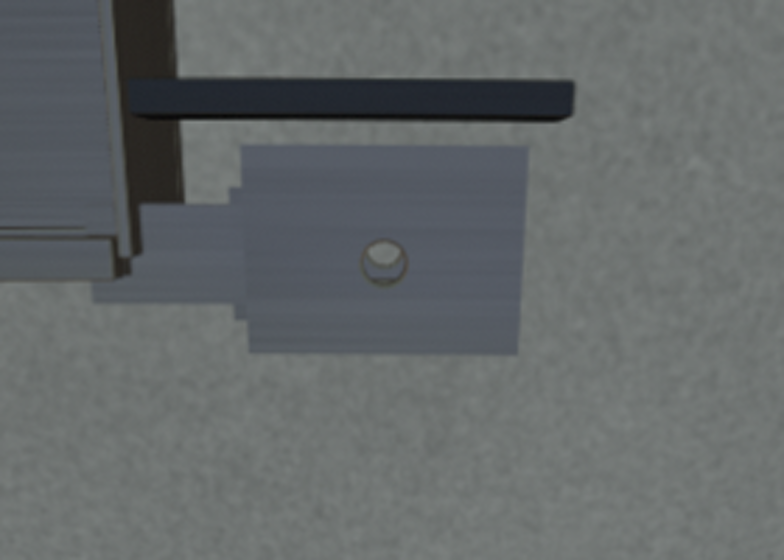

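The picture shows the shut door with its tongue in the clevis. The hole in the upper ear is at crop (384,262), full picture about (316.8,133.2), and the lower ear and tongue show through it.

```bash
python3 - <<'E'
from h import *
im,cm=load('w3'); P=lambda u,v,z: onz(cm,180+(u+.5)/2.8-.5,40+(v+.5)/2.8-.5,z)
h=P(384,262,.105); print('hole',h)
C=[P(u,v,.105) for u,v in((241,146),(528,147),(518,354),(249,353))]; print(np.round(C,4), np.mean(C,0))
for a,b in((0,1),(3,2),(0,3),(1,2)):
  d=(C[b]-C[a])[:2]; print(np.linalg.norm(d),np.degrees(np.arctan2(*d[::-1])))
sf=P(112,236,.095); print('door end back corner',sf)
# pin, in top and scene : knob colours
t,ct=load('top0'); s,cs=load('scene0')
cv2.imwrite('pics/pins.png',np.hstack([cv2.resize(t[195:255,155:225],None,fx=5.5,fy=5.5,interpolation=cv2.INTER_CUBIC),cv2.resize(s[245:315,400:470],None,fx=4.714,fy=4.714,interpolation=cv2.INTER_CUBIC)]))
E
```

```text
hole [ 0.52453912 -0.18147849  0.105     ]
[[ 0.5572 -0.1463  0.105 ]
 [ 0.5514 -0.2213  0.105 ]
 [ 0.4965 -0.2172  0.105 ]
 [ 0.5022 -0.1418  0.105 ]] [ 0.52682421 -0.18163931  0.105     ]
0.07519074988682907 -94.34869002778001
0.0756628766010645 -94.36191371392715
0.055108830426360673 175.33441087235832
0.05512570419812931 175.8252200891825
door end back corner [ 0.53656788 -0.10530427  0.095     ]
```

View pics/pins.png

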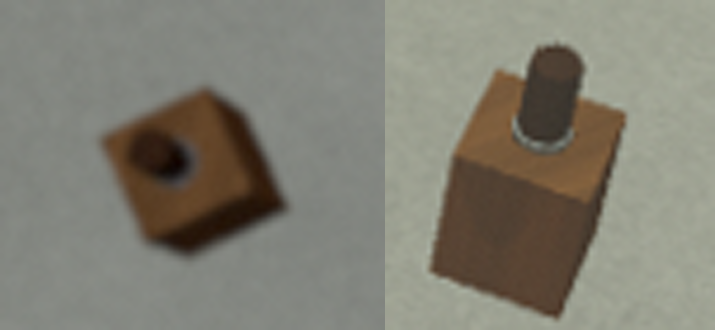

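The left crop shows the knob top at crop (150,150). The right crop shows it at (175,62) in its own coordinates, with the collar at (158,132).

```bash
python3 - <<'E'
from h import *
t,ct=load('top0'); s,cs=load('scene0')
T=lambda u,v,z: onz(ct,155+(u+.5)/5.5-.5,195+(v+.5)/5.5-.5,z)
S=lambda u,v,z: onz(cs,400+(u+.5)/4.714-.5,245+(v+.5)/4.714-.5,z)
print('top knob',T(148,148,.126),'collar',T(178,165,.082))
print('scene knob',S(173,62,.126),'collar',S(158,132,.083))
# stand top corners in top view
C=[T(u,v,.08) for u,v in((208,88),(102,140),(148,240),(250,190))]; print('stand',np.mean(C,0),[np.linalg.norm(C[i]-C[i-1]) for i in range(4)])
q=manip.sense(); M=R.from_quat(q['tool_rot']).as_matrix()
print('d tool cm',100*M.T@(np.array([.435,.365,.2])-q['tcp_pos']))
E
```

```text
top knob [0.49381166 0.36773281 0.126     ] collar [0.49170048 0.36548562 0.082     ]
scene knob [0.49637717 0.37028009 0.126     ] collar [0.49680427 0.37120411 0.083     ]
stand [0.49239177 0.3667871  0.08      ] [np.float64(0.0617779287854864), np.float64(0.06351139976746088), np.float64(0.06159696603080253), np.float64(0.060513230544935265)]
d tool cm [ -7.33816559 -53.74550415  -0.92871229]
```

Call:
drive_tool(
  increments=[
    [0, -7.3, -53.7, -1, 0, 0, 0],
    [0, -7.3, -53.7, -1, 0, 0, 0],
    [0, -7.3, -53.7, -1, 0, 0, 0],
    [0, -7.3, -53.7, -1, 0, 0, 0],
    [0, -7.3, -53.7, -1, 0, 0, 0],
    [0, -7.3, -53.7, -1, 0, 0, 0],
    [0, -7.3, -53.7, -1, 0, 0, 0],
    [0, -7.3, -53.7, -1, 0, 0, 0],
    [0, -7.3, -53.7, -1, 0, 0, 0],
    [0, -7.3, -53.7, -1, 0, 0, 0],
    [0, -7.3, -53.7, -1, 0, 0, 0],
    [0, -7.3, -53.7, -1, 0, 0, 0],
    [0, -7.3, -53.7, -1, 0, 0, 0],
    [0, -7.3, -53.7, -1, 0, 0, 0],
  ],
)

```text
t: 7.7
tcp_pos: [0.4347, 0.3624, 0.1998]
tool_rot: [0.999, -0.036, -0.001, 0.001]
force: [0.3, -0.3, 0.4]
finger_gap: 1.002
```

```bash
python3 - <<'E'
from h import *
s=st(); im,cm=snap('wrist','w4')
print('knob',np.round(proj(cm,(.4945,.368,.126))),'collar',np.round(proj(cm,(.4945,.368,.084))))
cv2.imwrite('pics/w4c.png',cv2.resize(im[20:220,180:460,::-1],None,fx=2.8,fy=2.8,interpolation=cv2.INTER_CUBIC))
E
```

```text
t 7.7 tcp [0.4347 0.3624 0.1998] F [ 0.32 -0.28  0.38] M [-0.02  0.02  0.03] gap 1.002
tool axes
 [[ 0.997 -0.071 -0.002]
 [-0.071 -0.997 -0.001]
 [-0.002  0.001 -1.   ]]
knob [302. 128.] collar [304. 125.]
```

View pics/w4c.png

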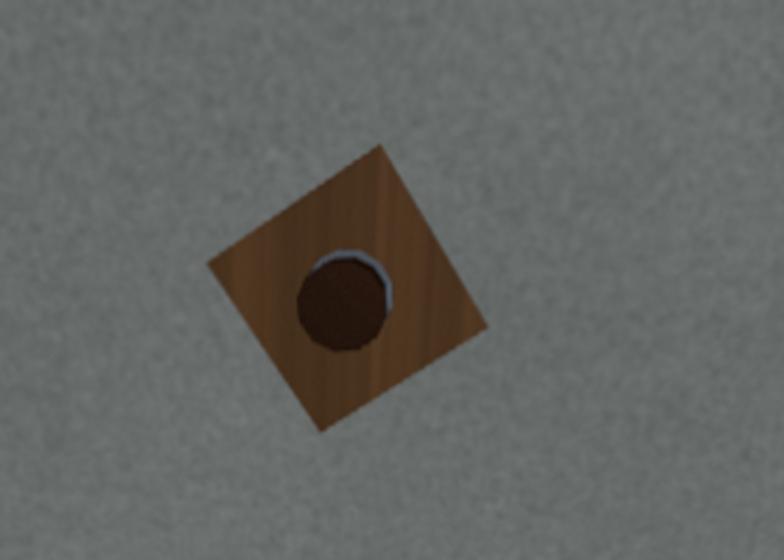

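The knob top is at crop (342,304), 92 px across. The collar shows behind it on the stand.

```bash
python3 - <<'E'
from h import *
im,cm=load('w4'); P=lambda u,v,z: onz(cm,180+(u+.5)/2.8-.5,20+(v+.5)/2.8-.5,z)
k=P(342.5,304.5,.126); print('knob',k,'diam',np.linalg.norm(P(297,304,.126)-P(388,304,.126)))
C=[P(u,v,.08) for u,v in((380,145),(208,263),(321,432),(487,326))]; print('stand',np.mean(C,0))
q=manip.sense(); M=R.from_quat(q['tool_rot']).as_matrix()
print('d tool cm',100*M.T@(np.array([k[0],k[1],.088])-q['tcp_pos']))
E
```

```text
knob [0.49448127 0.36816111 0.126     ] diam 0.023433132686944417
stand [0.49386945 0.36829332 0.08      ]
d tool cm [ 5.87590087 -1.05531357 11.19138957]
```

Call:
drive_tool(
  increments=[
    [60, 5.9, -0.8, 0, 0, 0, 0],
    [60, 5.9, -0.8, 3, 0, 0, 0],
    [60, 5.9, -0.8, 5, 0, 0, 0],
    [60, 5.9, -0.8, 5, 0, 0, 0],
  ],
)

```text
t: 8.15
tcp_pos: [0.494, 0.3637, 0.1472]
tool_rot: [0.999, -0.038, -0.003, 0.002]
force: [-0.9, 0.6, -0.0]
finger_gap: 0.761
```

```bash
python3 - <<'E'
from h import *
q=st(); M=R.from_quat(q['tool_rot']).as_matrix()
print('d tool cm',100*M.T@(np.array([.4943,.3682,.088])-q['tcp_pos']))
E
```

```text
t 8.15 tcp [0.494  0.3637 0.1472] F [-0.94  0.58 -0.03] M [-0.02  0.02  0.  ] gap 0.761
tool axes
 [[ 0.997 -0.075 -0.007]
 [-0.075 -0.997 -0.003]
 [-0.007  0.004 -1.   ]]
d tool cm [ 0.03300818 -0.47364087  5.92020145]
```

Call:
drive_tool(
  increments=[
    [60, 0, 0, 0, 0, 0, 0],
    [60, 0, 0, 0, 0, 0, 0],
    [60, 0, 0, 0, 0, 0, 0],
  ],
)

```text
t: 8.45
tcp_pos: [0.4962, 0.3668, 0.1518]
tool_rot: [0.999, -0.036, 0.001, -0.001]
force: [0.2, 0.0, 0.4]
finger_gap: 0.763
```

Call:
drive_tool(
  increments=[
    [60, -0.2, -0.1, 2, 0, 0, 0],
    [60, -0.2, -0.1, 4, 0, 0, 0],
    [60, -0.2, -0.1, 5.5, 0, 0, 0],
    [60, -0.2, -0.1, 6.3, 0, 0, 0],
    [60, -0.2, -0.1, 6.3, 0, 0, 0],
    [60, -0.2, -0.1, 6.3, 0, 0, 0],
    [60, -0.2, -0.1, 6.3, 0, 0, 0],
  ],
)

```text
t: 9.15
tcp_pos: [0.4944, 0.3681, 0.0882]
tool_rot: [0.999, -0.036, 0.001, -0.0]
force: [0.8, 0.1, -0.1]
finger_gap: 0.763
```

Call:
drive_tool(
  increments=[
    [255, 0, 0, 0, 0, 0, 0],
    [255, 0, 0, 0, 0, 0, 0],
    [255, 0, 0, 0, 0, 0, 0],
    [255, 0, 0, 0, 0, 0, 0],
    [255, 0, 0, 0, 0, 0, 0],
    [255, 0, 0, 0, 0, 0, 0],
    [255, 0, 0, 0, 0, 0, 0],
    [255, 0, 0, 0, 0, 0, 0],
  ],
  force=40,
)

```text
t: 9.95
tcp_pos: [0.494, 0.368, 0.0878]
tool_rot: [0.999, -0.036, 0.0, -0.0]
force: [-0.9, -0.8, 6.0]
finger_gap: 0.272
```

Call:
drive_tool(
  increments=[
    [255, 0, 0, -0.5, 0, 0, 0],
    [255, 0, 0, -2, 0, 0, 0],
    [255, 0, 0, -4, 0, 0, 0],
    [255, 0, 0, -7, 0, 0, 0],
    [255, 0, 0, -10, 0, 0, 0],
    [255, 0, 0, -12.5, 0, 0, 0],
    [255, 0, 0, -12.5, 0, 0, 0],
    [255, 0, 0, -12.5, 0, 0, 0],
    [255, 0, 0, -12.5, 0, 0, 0],
  ],
)

```text
t: 10.85
tcp_pos: [0.4925, 0.3671, 0.211]
tool_rot: [0.999, -0.036, -0.001, 0.001]
force: [-0.1, -0.4, -0.7]
finger_gap: 0.265
```

```bash
python3 - <<'E'
from h import *
q=st(); M=R.from_quat(q['tool_rot']).as_matrix()
print('d tool cm',100*M.T@(np.array([.5245,-.1815,.205])-q['tcp_pos']))
E
```

```text
t 10.85 tcp [0.4925 0.3671 0.211 ] F [-0.15 -0.35 -0.73] M [0.02 0.03 0.01] gap 0.265
tool axes
 [[ 0.997 -0.072 -0.003]
 [-0.072 -0.997 -0.001]
 [-0.003  0.002 -1.   ]]
d tool cm [ 7.14864686 54.4893908   0.67032698]
```

Call:
drive_tool(
  increments=[
    [255, 0.3, 2, 0, 0, 0, 0],
    [255, 0.8, 6, 0, 0, 0, 0],
    [255, 1.3, 10, 0, 0, 0, 0],
    [255, 1.8, 14, 0, 0, 0, 0],
    [255, 2.3, 18, 0, 0, 0, 0],
    [255, 2.8, 22, 0, 0, 0, 0],
    [255, 3.3, 26, 0, 0, 0, 0],
    [255, 3.9, 30, 0, 0, 0, 0],
    [255, 4.5, 34, 0, 0, 0, 0],
    [255, 5, 38, 0, 0, 0, 0],
    [255, 5.5, 42, 0, 0, 0, 0],
    [255, 6, 46, 0, 0, 0, 0],
    [255, 6.5, 50, 0, 0, 0, 0],
    [255, 6.9, 53, 0, 0, 0, 0],
    [255, 7.1, 54.5, 0, 0, 0, 0],
    [255, 7.1, 54.5, 0, 0, 0, 0],
    [255, 7.1, 54.5, 0, 0, 0, 0],
    [255, 7.1, 54.5, 0, 0, 0, 0],
  ],
)

```text
t: 12.65
tcp_pos: [0.5246, -0.1789, 0.2119]
tool_rot: [0.999, -0.035, -0.001, -0.001]
force: [0.3, -0.7, -1.7]
finger_gap: 0.27
```

```bash
python3 - <<'E'
from h import *
q=st(); M=R.from_quat(q['tool_rot']).as_matrix()
print('d tool cm',100*M.T@(np.array([.5245,-.1815,.19])-q['tcp_pos']))
im,cm=snap('wrist','w5'); im2,_=snap('scene','s5')
tip=q['tcp_pos']-M[:,2]*-.078; print('tip px',proj(cm,tip),'hole px',proj(cm,(.5245,-.1815,.105)))
a=cv2.resize(im[100:280,236:396,::-1],None,fx=2.5,fy=2.5,interpolation=cv2.INTER_CUBIC)
b=cv2.resize(im2[80:200,240:340,::-1],None,fx=3.75,fy=3.75,interpolation=cv2.INTER_CUBIC)
cv2.imwrite('pics/c5.png',np.hstack([a,b]))
E
```

```text
t 12.65 tcp [ 0.5246 -0.1789  0.2119] F [ 0.32 -0.73 -1.68] M [-0.01  0.02  0.02] gap 0.27
tool axes
 [[ 0.998 -0.071 -0.002]
 [-0.071 -0.998  0.001]
 [-0.002 -0.001 -1.   ]]
d tool cm [0.01044043 0.25868849 2.18768371]
tip px [315.97647254 204.33812012] hole px [319.06199345 193.526643  ]
```

View pics/c5.png

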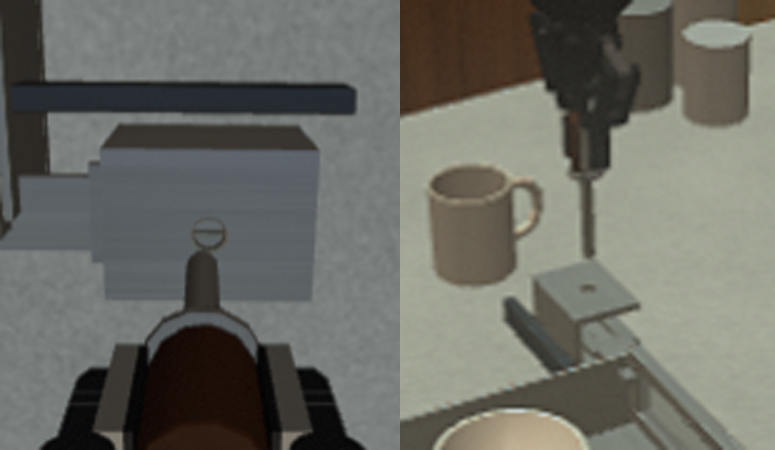

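The left crop shows the hole at crop (209,233) and the pin tip at about (201,257), both within 1 px of what my estimate predicts. The right crop shows the pin hanging upright. I'll move over the hole with the tip about 6 mm above the ear.

Call:
drive_tool(
  increments=[
    [255, 0, 0.2, 0.8, 0, 0, 0],
    [255, 0, 0.2, 1.6, 0, 0, 0],
    [255, 0, 0.2, 2.1, 0, 0, 0],
    [255, 0, 0.2, 2.1, 0, 0, 0],
    [255, 0, 0.2, 2.1, 0, 0, 0],
    [255, 0, 0.2, 2.1, 0, 0, 0],
  ],
)

```text
t: 13.35
tcp_pos: [0.5252, -0.1831, 0.1915]
tool_rot: [0.999, -0.036, 0.0, 0.0]
force: [-0.4, 0.4, -0.3]
finger_gap: 0.267
```

```bash
python3 - <<'E'
from h import *
q=st(); M=R.from_quat(q['tool_rot']).as_matrix()
print('d tool cm',100*M.T@(np.array([.5245,-.1815,.183])-q['tcp_pos']))
im,cm=snap('wrist','w6')
tip=q['tcp_pos']+M[:,2]*.078; print('tip px',proj(cm,tip),'hole px',proj(cm,(.5245,-.1815,.105)))
cv2.imwrite('pics/c6.png',cv2.resize(im[150:250,266:366,::-1],None,fx=5,fy=5,interpolation=cv2.INTER_CUBIC))
E
```

```text
t 13.35 tcp [ 0.5252 -0.1831  0.1915] F [-0.44  0.36 -0.27] M [0.07 0.03 0.03] gap 0.267
tool axes
 [[ 0.997 -0.072  0.   ]
 [-0.072 -0.997 -0.   ]
 [ 0.     0.    -1.   ]]
d tool cm [-0.08379342 -0.15284977  0.84504434]
tip px [315.9878837  204.32360339] hole px [314.12730334 201.98945466]
```

View pics/c6.png

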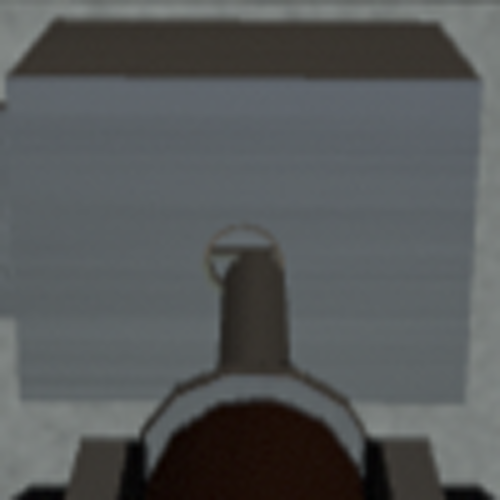

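The hole is centred at crop (241,260) and the tip is 14 px to its right, about 1.5 mm too far along tool +y. That agrees with the numbers, so I'll correct it.

Call:
drive_tool(
  increments=[
    [255, -0.08, -0.15, 0.2, 0, 0, 0],
    [255, -0.08, -0.15, 0.3, 0, 0, 0],
    [255, -0.08, -0.15, 0.3, 0, 0, 0],
    [255, -0.08, -0.15, 0.3, 0, 0, 0],
    [255, -0.08, -0.15, 0.3, 0, 0, 0],
  ],
)

```text
t: 13.9
tcp_pos: [0.5244, -0.1814, 0.1884]
tool_rot: [0.999, -0.036, 0.0, 0.0]
force: [-0.3, 0.4, -0.1]
finger_gap: 0.274
```

Centred. Now I'll descend slowly and watch the force; the tip should reach the ear's top at TCP z of about 0.183.

Call:
drive_tool(
  increments=[
    [255, 0, 0, 0.2, 0, 0, 0],
    [255, 0, 0, 0.4, 0, 0, 0],
    [255, 0, 0, 0.6, 0, 0, 0],
    [255, 0, 0, 0.8, 0, 0, 0],
    [255, 0, 0, 0.8, 0, 0, 0],
  ],
)

```text
t: 14.4
tcp_pos: [0.5241, -0.1812, 0.1799]
tool_rot: [0.999, -0.036, -0.0, -0.0]
force: [-0.0, -0.2, 0.1]
finger_gap: 0.266
```

Call:
drive_tool(
  increments=[
    [255, 0, 0, 0.2, 0, 0, 0],
    [255, 0, 0, 0.4, 0, 0, 0],
    [255, 0, 0, 0.6, 0, 0, 0],
    [255, 0, 0, 0.6, 0, 0, 0],
  ],
)

```text
t: 14.8
tcp_pos: [0.5241, -0.1813, 0.174]
tool_rot: [0.999, -0.036, -0.0, -0.0]
force: [-1.0, -0.4, -0.7]
finger_gap: 0.272
```

Call:
drive_tool(
  increments=[
    [255, 0, 0, 0.3, 0, 0, 0],
    [255, 0, 0, 0.6, 0, 0, 0],
    [255, 0, 0, 0.9, 0, 0, 0],
    [255, 0, 0, 1.2, 0, 0, 0],
    [255, 0, 0, 1.2, 0, 0, 0],
  ],
)

```text
t: 15.3
tcp_pos: [0.524, -0.1812, 0.1617]
tool_rot: [0.999, -0.036, -0.001, -0.0]
force: [0.1, -0.4, -0.7]
finger_gap: 0.265
```

Tip at about 0.084 and through the upper ear without resistance. Next comes the tongue (0.078).

Call:
drive_tool(
  increments=[
    [255, 0, 0, 0.3, 0, 0, 0],
    [255, 0, 0, 0.6, 0, 0, 0],
    [255, 0, 0, 0.9, 0, 0, 0],
    [255, 0, 0, 1.2, 0, 0, 0],
    [255, 0, 0, 1.5, 0, 0, 0],
    [255, 0, 0, 1.5, 0, 0, 0],
  ],
)

```text
t: 15.9
tcp_pos: [0.524, -0.1812, 0.1468]
tool_rot: [0.999, -0.036, -0.0, -0.0]
force: [0.7, 0.6, 0.3]
finger_gap: 0.27
```

Tip at 0.069, inside the slot. Next is the lower ear (0.051).

Call:
drive_tool(
  increments=[
    [255, 0, 0, 0.3, 0, 0, 0],
    [255, 0, 0, 0.6, 0, 0, 0],
    [255, 0, 0, 0.9, 0, 0, 0],
    [255, 0, 0, 1.2, 0, 0, 0],
    [255, 0, 0, 1.5, 0, 0, 0],
    [255, 0, 0, 1.7, 0, 0, 0],
    [255, 0, 0, 1.9, 0, 0, 0],
    [255, 0, 0, 2.1, 0, 0, 0],
    [255, 0, 0, 2.1, 0, 0, 0],
  ],
)

```text
t: 16.8
tcp_pos: [0.5242, -0.1813, 0.126]
tool_rot: [0.999, -0.036, -0.0, -0.0]
force: [-0.6, -0.2, -0.7]
finger_gap: 0.275
```

Call:
drive_tool(
  increments=[
    [255, 0, 0, 0.2, 0, 0, 0],
    [255, 0, 0, 0.4, 0, 0, 0],
    [255, 0, 0, 0.6, 0, 0, 0],
    [255, 0, 0, 0.8, 0, 0, 0],
    [255, 0, 0, 1.0, 0, 0, 0],
    [255, 0, 0, 1.1, 0, 0, 0],
    [255, 0, 0, 1.1, 0, 0, 0],
  ],
)

```text
t: 17.5
tcp_pos: [0.5242, -0.1813, 0.1151]
tool_rot: [0.999, -0.036, -0.0, -0.0]
force: [0.2, 0.0, -0.5]
finger_gap: 0.271
```

Call:
drive_tool(
  increments=[
    [255, 0, 0, 0.1, 0, 0, 0],
    [255, 0, 0, 0.2, 0, 0, 0],
    [255, 0, 0, 0.3, 0, 0, 0],
    [255, 0, 0, 0.3, 0, 0, 0],
  ],
)

```text
t: 17.9
tcp_pos: [0.5244, -0.1814, 0.1128]
tool_rot: [0.999, -0.036, 0.0, 0.0]
force: [-0.6, -0.4, 3.0]
finger_gap: 0.269
```

The collar has made contact: 3 N at TCP z 0.1128, against 0.113 predicted. I'll release and rise.

Call:
drive_tool(
  increments=[
    [200, 0, 0, 0, 0, 0, 0],
    [100, 0, 0, 0, 0, 0, 0],
    [60, 0, 0, 0, 0, 0, 0],
    [60, 0, 0, 0, 0, 0, 0],
    [60, 0, 0, 0, 0, 0, 0],
    [60, 0, 0, -1, 0, 0, 0],
    [60, 0, 0, -3, 0, 0, 0],
    [60, 0, 0, -6, 0, 0, 0],
    [60, -3, 0, -9, 0, 0, 0],
    [60, -6, 0, -10, 0, 0, 0],
    [60, -6, 0, -10, 0, 0, 0],
    [60, -6, 0, -10, 0, 0, 0],
  ],
)

```text
t: 19.1
tcp_pos: [0.4647, -0.1773, 0.2133]
tool_rot: [0.999, -0.036, 0.001, 0.0]
force: [0.7, 0.3, -0.2]
finger_gap: 0.769
```

```bash
python3 - <<'E'
from h import *
q=st(); im,cm=snap('wrist','w7'); im2,cs=snap('scene','s7')
print('expect knob top',proj(cm,(.5244,-.1814,.151)),'collar',proj(cm,(.5244,-.1814,.109)))
print('scene exp knob top',proj(cs,(.5244,-.1814,.151)),'if 3mm up',proj(cs,(.5244,-.1814,.156)))
a=cv2.resize(im[60:240,206:406,::-1],None,fx=2,fy=2,interpolation=cv2.INTER_CUBIC)
b=cv2.resize(im2[110:200,245:345,::-1],None,fx=4,fy=4,interpolation=cv2.INTER_CUBIC)
cv2.imwrite('pics/c7.png',np.hstack([a,b]))
E
```

```text
t 19.1 tcp [ 0.4647 -0.1773  0.2133] F [ 0.68  0.27 -0.25] M [-0.05 -0.05  0.04] gap 0.769
tool axes
 [[ 0.997 -0.073  0.002]
 [-0.073 -0.997 -0.001]
 [ 0.002  0.001 -1.   ]]
expect knob top [315.4746093  129.09428732] collar [315.57664031 125.17850938]
scene exp knob top [289.49436214 141.99400871] if 3mm up [289.44570948 140.44570479]
```

View pics/c7.png

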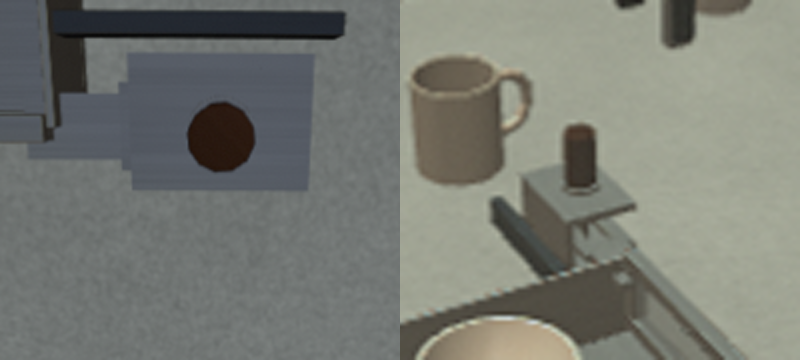

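The wrist crop has the knob top at crop (221,137), within 1 px of what a seated, upright pin would show. The scene crop shows the collar flat on the upper ear, the door shut and the cup and bowls as they were.

```bash
python3 -c "
from station import manip
print(manip.sign_off())"
```

```text
the job is handed in; nothing more can be done
None
```

I shut the door and threaded the drop pin down through all three ears of the latch until its collar sat on the upper ear. I then let go and handed the job in at about 19 s; the interface gives no verdict.

- **Door:** I pushed it with closed fingers until it stopped moving, at about 7 N. The door's end still looked in line in the last picture.
- **Pin:** I found the hole by wrist camera at about (0.5245, -0.1815) rather than by feeling for it. The pin went down with readings of 1 N or less, within sensor noise, until the collar touched at 3 N. That contact came at TCP height 0.1128 m, against about 0.113 m expected.
- **Last checks:** After release, the knob top was within about 1 px of a seated, upright pin in both the wrist and scene pictures. The gripper was open and clear. I made no contact with the cup or bowls, and both looked unmoved. The jar, tin and scoop were not in the last crops, but the arm never went near them.

None of the checks failed or disagreed. The tool did lag its command by up to about 5 mm after fast moves, so I let it settle and corrected before gripping and before inserting the pin.

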